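# Take the pot off the gas ring and turn the tap down to the mark

### The job

Lunch is cooked: first lift the pot by its overhead handle off the gas ring, keeping it level, and set it down gently so that its whole foot is on the round cork mat, and let go. Then turn the long lever of the gas tap down until it points exactly over the thin pointer below it, without ever shutting the gas off. Leave the pointer, the red plate, the salt shaker and the tongs where they are.

Things in the scene. Friction and masses are not known exactly. Their poses are not given: they have to be found in the camera images.
- stove: fixed gas ring with feed pipe. Origin on the work surface under the centre of the burner. Four steel pan supports reach out to 85 mm from the centre, their top is 60 mm above the origin. A brass pipe at height 30 mm runs along the stove's own -y to the tap at y = -210 mm and on to a flange at y = -285 mm
- pot: loose white ceramic pot with a fixed lid, about 0.6 kg, 114 mm wide, standing on the ring at the start; origin at the centre of its underside (flat foot, 90 mm across). Pot and lid reach up to 96 mm, the lid's knob to 106 mm; over it a rigid steel arch in the pot's own y-z plane, up to 66 mm out on either side
- pot_grip (a point): middle of the arch's wooden grip, a round bar 18 mm thick and 80 mm long along the pot's own y, 142 mm above the pot's underside; free space from the lid's knob up to the bar is 27 mm
- mat: fixed round cork mat, 150 mm across and 6 mm thick, the only cork disc on the board; origin at the centre of its underside, on the work surface
- tap (a joint): opening of the gas tap's lever in rad, upright axis: 0 is shut (lever along the stove's own +x), 1.571 fully open (lever along the stove's own -y); it turns clockwise seen from above as it opens, is stiff and stays where it is left. It starts 1.2 to 1.55 open
- tap_hub (a point): point on the tap's upright axis at mid-height of the lever, 95 mm above the work surface; its x axis points along the lever
- tap_tip (a point): far end of the lever, 125 mm from the axis and 95 mm above the work surface; its x axis points along the lever. The lever is a black bar 22 mm wide and 20 mm thick, with free space of 29 mm between it and the pointer below
- mark (a joint): angle of the thin steel pointer below the lever, same zero and sense as the tap's joint; between 0.4 and 0.9; it is not to be moved
- mark_tip (a point): point of the pointer's diamond-shaped end, 160 mm from the tap's axis and 56 mm above the work surface (so it looks out past the lever's end); its x axis points along the pointer. The pointer is a flat strip 8 mm wide and 4 mm thick
- plate: loose red melamine plate, 150 mm across, 16 mm high, origin at the centre of its underside; bystander
- shaker: loose glass salt shaker with a steel twist cap, 54 mm across, 88 mm high, origin at the centre of its underside; bystander
- tongs: loose steel tongs lying flat, about 200 mm long along their own x and 60 mm wide at the open end, 24 mm high, origin near their middle; bystander

How it is judged (in metres and radians):
On the way, in this order (a step that is already met when the one before it is completed fails the run):
1. the pot stands upright on the cork mat, let go (horizontal distance between pot and mat below 0.032 m and z of pot in the frame of mat between 0.002 and 0.011 m and angle between pot's own z axis and vertical below 0.06 rad and linear speed of pot below 0.02 m/s and contact force between pot and the fingers below 0.2 N), for 0.3 s.
2. the tap's lever points along the pointer (angle between the x axis of tap_tip and the x axis of mark_tip, either way round below 0.08 rad and velocity of joint tap between -0.05 and 0.05 rad/s), for 0.3 s.
At the end, for the whole second after the job is handed in: The pot stands upright and still on the cork mat, its centre within 32 mm of the mat's centre, released; the tap's lever is at rest within 0.08 rad (about 4.5 degrees) of the pointer's direction (all of step 1 and all of step 2); the robot touches nothing.
It fails at once if the gas is shut off (opening below 0.1 rad) (value of joint tap below 0.1 rad).
It fails at once if the pot is tipped by more than 0.4 rad (angle between pot's own z axis and vertical above 0.4 rad).
It fails at once if the pot is dropped (falls free of the fingers at over 0.45 m/s, a drop of about 10 mm) or pressed on the mat with over 100 N (contact force between pot and mat above 100 N or (linear speed of pot above 0.45 m/s and contact force between pot and the fingers below 0.2 N)).
It fails at once if the pointer is moved by more than 8 mm (distance of mark_tip from where it was at the start of the episode above 0.008 m).
It fails at once if the plate, the shaker or the tongs are moved by more than 20 mm (distance of any of plate, shaker, tongs from where it was at the start of the episode above 0.02 m).
It also fails if it takes over 64 s, if anything falls off the work surface, if the arm or the gripper's body presses on something with over 40 N, if the wrist force passes 120 N, or if a joint passes its speed limit or range.

### The arm

A 7-joint arm with a two-finger parallel gripper is mounted at the origin on the work surface. World frame = base frame: x ahead of the robot, y to its left, z up, the work surface at z = 0. Lengths are in m, angles in degrees, forces in N, time in s.
With the tool pointing down it reaches from about 0.425 to 0.925 m from the base axis. Payload 6.8 kg.
Tool frame: the origin (TCP) lies on the centre line of the jaws, within the pads' length; the fingertips stand 11 mm ahead of it and the grasp point (between the pads) lies 8 mm behind it (arm.finger_overhang is the distance from the TCP to the fingertips, in m); z points along the fingers, y is the line along which they close (so a half turn about z gives the same grasp; the last joint's range is limited). The gripper opens to 85 mm and grips with 20 to 120 N. Pads are 22 mm wide; open, the fingers measure 114 mm over their backs; the gripper's body (76 mm by 85 mm) begins 54 mm behind the grasp point. The pads swing forward as they close: fully open they stand 13 mm farther back than shut.
Start: joints at [-78.043, 27.33, 1.283, 89.118, -0.659, 63.558, -4.761], TCP at [0.21, 0.641, 0.242] pointing down, gripper open.
Joint ranges: [-169.35, 169.35], [-19.33, 120.38], [-80.79, 83.38], [13.8, 139.57], [-78.32, 258.32], [9.67, 109.79], [-169.56, 169.56]. Speed limits (degrees/s): [136.94, 136.94, 180, 180, 180, 180, 180].

### API

Orientations are given as a 3x3 rotation matrix whose columns are the frame's x, y, z axes.
In Python, from station import arm gives the robot as it stands.
- The arm moves only by the shell command python3 -m jog 'ROWS'. ROWS is JSON, one flat list of numbers, 5 for each row, row after row: the closure, from -1 (fully open) to 1 (shut), then the shift along the tool's x, y, z in mm, then the turn about the tool's z in rad. A call has 1 to 20 rows; each row shifts and turns the commanded pose from where the row before left it, along the tool's axes as they then stand; what a row does not reach is not made up. A row lasts 1/12 s, in which the tool goes at most 41.7 mm and 7.16 degrees, less where a joint would pass 70% of its speed; a pose out of reach is approached as far as the arm can. A call is refused whole if a number of a shift passes 41.7 or a number of a turn 0.125, either way. A call with a gripper value outside its range is refused whole. The fingers move at their own pace and stop on an object; the grip force is fixed at half the most. Time passes only in rows, so rows that do not move let the fingers close. It gives the time, the measured TCP pose, the force, the opening and the grip force at its end, in the units of the state.
- arm.get_state(): the state, without advancing time (a new reading comes with each control period).
- arm.camera(name): name is "side" or "top"; returns a dict with "pixels" (400x640x3 uint8, red, green, blue), "depth" (400x640 float32, m along the optical axis (not along the pixel's ray), 0 where there is no reading), "intrinsics" (3x3 intrinsics, pixels), "k1" (the pictures are not rectified: a ray, as slopes to the right and down, at radius r is drawn at 1 + k1 r^2 times it, then the intrinsics apply), "rvec" (rotation vector, rad) and "tvec" (3), from world to camera coordinates, as OpenCV has them. Camera axes: x right, y down, z forward; pixel columns grow to the right and rows downward; lengths in m; the calibration is good to about 2 mm. A picture is of the moment at which its call begins.
- arm.sign_off(): hands the job in; it is judged then, once.
The state is a dict: "t": time; "qpos": joint angles; "joint_vel": joint speeds; "joint_torque": joint torques, N m; "tcp_pos": TCP position; "ee_rot": TCP orientation; "contact_force": force on the tool from outside, world axes, zero at the start; "ft_torque": the same for the moment, N m; "opening": finger opening in m; "finger_force": force on a finger pad.
Only numpy, scipy, OpenCV 4.12 (cv2) and the standard library are available. Lean on these libraries where they do the work, as an engineer would, in place of code of your own. Each camera call takes 0.05 s, during which the arm holds its last target. There are 200 camera calls.

## Working session

There is one attempt and no reset: what is moved stays moved. The work goes in short steps, Python scripts to look and compute and a shell command to move; the robot and the scene stay as the last step left them, time stands still between calls to the robot, and variables do not carry over. Pictures are saved under pics/ and viewed, at most 10 in all, crops included, and the job is handed in when it is done.

```bash
mkdir -p pics; cat > h.py <<'E'
import numpy as np, cv2
from station import arm
def snap(n):
    c=arm.camera(n); np.savez('pics/%s.npz'%n,**c); return c
def load(n): return dict(np.load('pics/%s.npz'%n))
def cloud(c):
    K=np.array(c['intrinsics']);d=c['depth'];H,W=d.shape
    u,v=np.meshgrid(np.arange(W),np.arange(H))
    p=cv2.undistortPoints(np.stack([u,v],-1).reshape(-1,1,2).astype(float),K,np.array([float(c['k1']),0,0,0])).reshape(H,W,2)
    P=np.dstack([p*d[...,None],d])
    R=cv2.Rodrigues(np.array(c['rvec'],float))[0];t=np.array(c['tvec'],float).ravel()
    X=(P-t)@R; X[d==0]=np.nan; return X
def ray_z(c,u,v,z):
    K=np.array(c['intrinsics'])
    p=cv2.undistortPoints(np.array([[[u,v]]],float),K,np.array([float(c['k1']),0,0,0])).ravel()
    R=cv2.Rodrigues(np.array(c['rvec'],float))[0];t=np.array(c['tvec'],float).ravel()
    o=-R.T@t; d=R.T@np.array([*p,1]); return o+d*(z-o[2])/d[2]
E
python3 - <<'E'
from h import *
for n in('top','side'):
    c=snap(n); cv2.imwrite(f'pics/{n}0.png',c['pixels'][...,::-1])
s=arm.get_state();print(s['tcp_pos'],s['ee_rot'],s['opening'],s['contact_force'],s['t'])
E
```

```text
[0.21013306 0.64092302 0.24141971] [[-9.50238689e-01  3.11522510e-01 -3.99162880e-04]
 [ 3.11522740e-01  9.50237307e-01 -1.62589053e-03]
 [-1.27202037e-04 -1.66933240e-03 -9.99998599e-01]] 0.0854349584216897 [-0.23903487 -0.32095638  0.01701958] 0.1
```

View pics/top0.png

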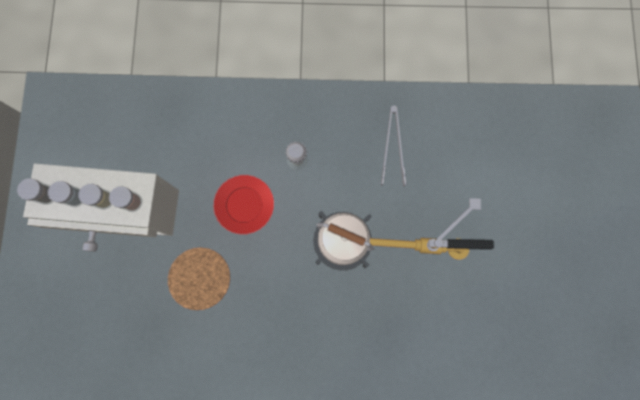

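View pics/side0.png

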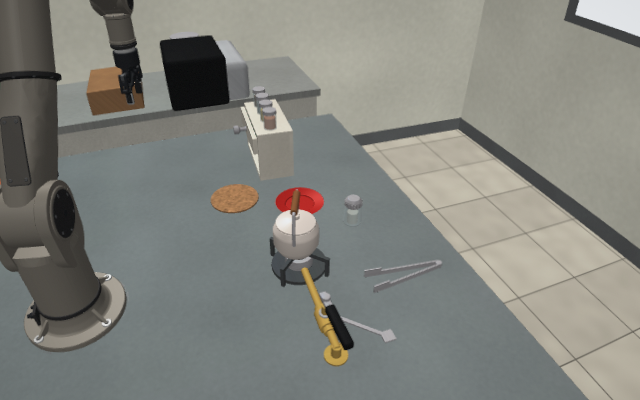

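The top view shows the pot grip from (330,227) to (363,242), the mat at (199,279), the tap hub at about (434,244), the lever end at (494,244) and the pointer's diamond at (475,204). The side view agrees with it. There is also a box with jars at the left.

```bash
python3 - <<'E'
from h import *
c=load('top');X=cloud(c);p=c['pixels'].astype(int)
np.set_printoptions(precision=4,suppress=True)
r,g,b=p[...,0],p[...,1],p[...,2]
v,u=np.mgrid[:400,:640]
def st(name,m,zr):
    m=m&(X[...,2]>zr[0])&(X[...,2]<zr[1]);Q=X[m]
    q=Q[:,:2];e,w=np.linalg.eigh(np.cov(q.T))
    print(name,m.sum(),'med',np.median(Q,0),'mid',(Q.min(0)+Q.max(0))/2,'ext',np.ptp(Q,axis=0),'dir',w[:,1]);return Q
box=lambda a,b_,c_,d:(u>a)&(u<b_)&(v>c_)&(v<d)
st('mat',box(160,240,240,320)&(r-b>25),(-.01,.03))
st('grip',box(320,372,215,255)&(r-b>25),(.17,.25))
st('potwhite',box(310,380,205,275)&(r>150),(.12,.2))
L=st('lever',box(440,500,232,256)&(r<50),(.08,.13))
st('diamond',box(465,485,195,213)&(r>110),(.03,.09))
st('strip',box(435,485,195,240)&(r>100)&(r-b<20),(.04,.07))
st('box',box(0,180,150,260),(.05,.5))
st('plate',box(200,290,160,250)&(r-b>60),(-.01,.05))
st('tall',box(0,640,0,400),(.12,.6))
for n,uu,vv,z in[('gripA',330,227,.211),('gripB',363,242,.211),('hub',434,244,.105),('ltip',494,244,.105),('mtip',480,200,.058),('shaker',295,152,.088),('supp',[0],0,0)][:6]:
    print(n,ray_z(c,uu,vv,z),X[vv,uu])
i=c['pixels']
a=cv2.resize(i[180:280,300:500],None,fx=4,fy=4,interpolation=2)
cv2.imwrite('pics/crop1.png',a[...,::-1])
E
```

```text
mat 3058 med [0.4485 0.3161 0.006 ] mid [0.4505 0.3158 0.0041] ext [0.1484 0.1477 0.0172] dir [-0.3926  0.9197]
grip 314 med [ 0.5408 -0.0264  0.2093] mid [ 0.5416 -0.0264  0.2079] ext [0.0432 0.0752 0.0138] dir [0.3961 0.9182]
potwhite 1499 med [ 0.5316 -0.0203  0.1491] mid [ 0.5401 -0.0263  0.16  ] ext [0.1072 0.1099 0.0798] dir [-0.9203  0.3911]
lever 274 med [ 0.5371 -0.3128  0.1046] mid [ 0.5373 -0.3101  0.1057] ext [0.0163 0.0944 0.0094] dir [0.0056 1.    ]
diamond 143 med [ 0.6338 -0.3383  0.0555] mid [ 0.6321 -0.3362  0.0566] ext [0.0332 0.0358 0.0094] dir [-0.6487  0.7611]
strip 281 med [ 0.618  -0.3201  0.0558] mid [ 0.5998 -0.3021  0.055 ] ext [0.0979 0.104  0.0127] dir [-0.6978  0.7163]
box 9167 med [0.5988 0.4948 0.17  ] mid [0.5928 0.5146 0.1443] ext [0.1824 0.2681 0.1886] dir [0.0373 0.9993]
plate 2779 med [0.6321 0.2171 0.0097] mid [0.6121 0.2289 0.0089] ext [0.1861 0.1735 0.0248] dir [-0.7124  0.7017]
tall 10688 med [0.5884 0.471  0.1696] mid [0.5844 0.2817 0.1793] ext [0.1992 0.734  0.1185] dir [0.1181 0.993 ]
gripA [0.5543 0.0072 0.211 ] [0.5544 0.0072 0.2108]
gripB [ 0.5255 -0.0595  0.211 ] [ 0.5254 -0.0594  0.2118]
hub [ 0.5343 -0.2292  0.105 ] [ 0.5344 -0.2295  0.1039]
ltip [ 0.5373 -0.363   0.105 ] [ 0.5476 -0.4053 -0.0043]
mtip [ 0.6457 -0.3531  0.058 ] [ 0.656  -0.3727  0.0038]
shaker [0.7455 0.0887 0.088 ] [0.7459 0.0888 0.0867]
```

View pics/crop1.png

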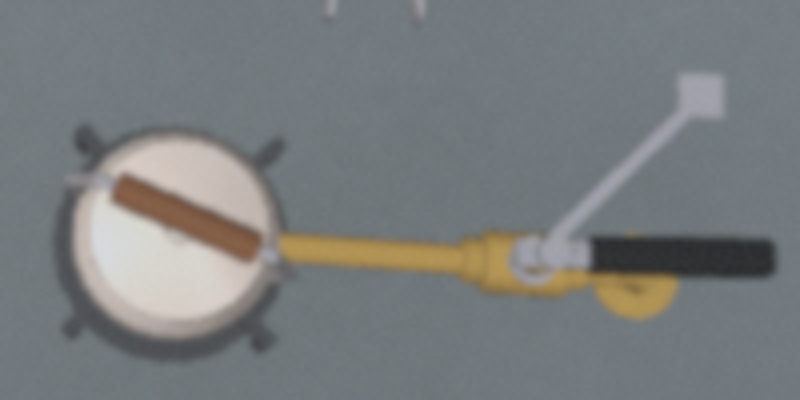

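The grip is at (0.5405, -0.0263), z 0.202, with its bar at 66.7°. The mat is at (0.4495, 0.316). The hub is near (0.535, -0.238), with the lever at about -89° and the pointer at about -46°. Next I move over the pot.

```bash
cat > d.py <<'E'
import sys; from h import *
x,y,z,a=map(float,sys.argv[1:5])
s=arm.get_state();R=np.array(s['ee_rot']);p=np.array(s['tcp_pos'])
ca=np.degrees(np.arctan2(R[1,0],R[0,0]))
print('t',s['t'],'pos',p.round(4),'a',round(ca,2),'shift mm',((np.array([x,y,z])-p)@R*1000).round(1),'turn',np.radians((ca-a+180)%360-180).round(4),'open',round(s['opening'],4),'F',np.round(s['contact_force'],1),np.round(s['finger_force'],1))
E
python3 -m jog '[-1,-26,-26.5,-3,0,-1,-26,-26.5,-3,0,-1,-26,-26.5,-3,0,-1,-26,-26.5,-3,0,-1,-26,-26.5,-3,0,-1,-26,-26.5,-3,0,-1,-26,-26.5,-3,0,-1,-26,-26.5,-3,0,-1,-26,-26.5,-3,0,-1,-26,-26.5,-3,0,-1,-26,-26.5,-3,0,-1,-26,-26.5,-3,0,-1,-26,-26.5,-3,0,-1,-26,-26.5,-3,0,-1,-26,-26.5,-3,0,-1,-26,-26.5,-3,0,-1,-26,-26.5,-3,0,-1,-26,-26.5,-3,0,-1,-26,-26.5,-3,0,-1,-26,-26.5,-3,0]'
python3 -m jog '[-1,0,0,0,0.119,-1,0,0,0,0.119,-1,0,0,0,0.119,-1,0,0,0,0.119,-1,0,0,0,0.119,-1,0,0,0,0.119,-1,0,0,0,0.119,-1,0,0,0,0.119,-1,0,0,0,0.119,-1,0,0,0,0.119,-1,0,0,0,0.119,-1,0,0,0,0.119,-1,0,0,0,0.119,-1,0,0,0,0.119,-1,0,0,0,0,-1,0,0,0,0]'
python3 d.py .5405 -.0263 .194 66.7
```

```text
t: 1.77
tcp_pos: [0.5395, -0.0259, 0.3023]
ee_rot: [[-0.95, 0.311, -0.0], [0.311, 0.95, 0.0], [0.0, 0.0, -1.0]]
contact_force: [1.1, 0.5, -0.8]
opening: 0.0851
finger_force: 0.0
t: 3.1
tcp_pos: [0.539, -0.0241, 0.302]
ee_rot: [[0.397, 0.918, -0.001], [0.918, -0.397, -0.0], [-0.0, -0.0, -1.0]]
contact_force: [-0.2, -0.2, 0.5]
opening: 0.0853
finger_force: 0.0
t 3.1 pos [ 0.539  -0.0241  0.302 ] a 66.6 shift mm [ -1.4   2.3 108. ] turn -0.0017 open 0.0853 F [-0.2 -0.2  0.5] 0.0
```

```bash
python3 -m jog '[-1,-1.4,2.3,12,0,-1,0,0,16,0,-1,0,0,16,0,-1,0,0,16,0,-1,0,0,16,0,-1,0,0,16,0,-1,0,0,10,0,-1,0,0,6,0,-1,0,0,0,0,-1,0,0,0,0]'
python3 d.py .5405 -.0263 .194 66.7
python3 -m jog '[1,0,0,0,0,1,0,0,0,0,1,0,0,0,0,1,0,0,0,0,1,0,0,0,0,1,0,0,0,0,1,0,0,0,0,1,0,0,0,0,1,0,0,0,0,1,0,0,0,0,1,0,0,0,0,1,0,0,0,0]'
python3 -m jog '[1,0,0,-3,0,1,0,0,-5,0,1,0,0,-6,0,1,0,0,-6,0,1,0,0,-6,0,1,0,0,-6,0,1,0,0,-6,0,1,0,0,-6,0,1,0,0,-6,0,1,0,0,0,0,1,0,0,0,0]'
python3 d.py .4495 .316 .194 66.7; python3 - <<'E'
from h import *
a=snap('side')['pixels'][130:330,180:380]
b=snap('top')['pixels'][150:350,260:460]
cv2.imwrite('pics/lift.png',cv2.resize(np.hstack([a,b]),None,fx=2,fy=2)[...,::-1])
E
```

```text
t: 3.93
tcp_pos: [0.541, -0.0267, 0.1943]
ee_rot: [[0.4, 0.916, -0.0], [0.916, -0.4, -0.0], [-0.0, 0.0, -1.0]]
contact_force: [0.5, -0.8, 0.5]
opening: 0.0853
finger_force: 0.0
t 3.9333 pos [ 0.541  -0.0267  0.1943] a 66.41 shift mm [ 0.1 -0.6  0.3] turn -0.0051 open 0.0853 F [ 0.5 -0.8  0.5] 0.0
t: 4.93
tcp_pos: [0.5413, -0.0266, 0.1947]
ee_rot: [[0.401, 0.916, 0.001], [0.916, -0.401, -0.0], [0.0, 0.001, -1.0]]
contact_force: [0.8, -1.4, 4.9]
opening: 0.0164
finger_force: 58.6
t: 5.85
tcp_pos: [0.541, -0.0263, 0.2447]
ee_rot: [[0.4, 0.916, 0.001], [0.916, -0.4, 0.0], [0.001, 0.001, -1.0]]
contact_force: [-0.3, -0.9, -6.3]
opening: 0.016
finger_force: 58.6
t 5.85 pos [ 0.541  -0.0263  0.2447] a 66.4 shift mm [ 277.  -221.    50.7] turn -0.0053 open 0.016 F [-0.3 -0.9 -6.3] 58.6
```

View pics/lift.png

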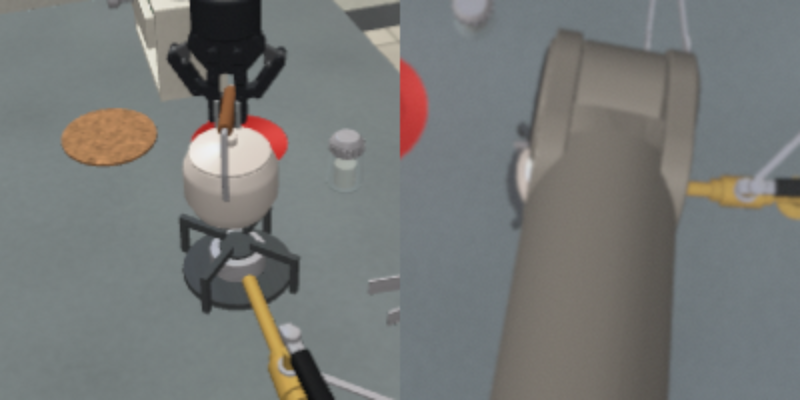

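The pot is lifted level, clear of the ring. I'll check the clearance to the box, then carry the pot over.

```bash
python3 - <<'E'
from h import *
c=load('side');X=cloud(c)
m=(X[...,2]>.03)&(X[...,2]<.35)&(X[...,1]>.25)&(X[...,0]>.3)&(X[...,0]<.8)&(X[...,1]<.7)
Q=X[m];d=np.hypot(Q[:,0]-.4495,Q[:,1]-.316);i=np.argsort(d)[:300:60];print(Q[i].round(3),d[i].round(3))
E
python3 -m jog '[1,5,-4,0,0,1,10,-8,0,0,1,14,-11.2,0,0,1,14,-11.2,0,0,1,14,-11.2,0,0,1,14,-11.2,0,0,1,14,-11.2,0,0,1,14,-11.2,0,0,1,14,-11.2,0,0,1,14,-11.2,0,0,1,14,-11.2,0,0]'
python3 d.py .4495 .316 .194 66.7
```

```text
[[0.539 0.393 0.132]
 [0.552 0.389 0.058]
 [0.557 0.39  0.079]
 [0.556 0.395 0.053]
 [0.564 0.389 0.144]] [0.118 0.126 0.13  0.133 0.136]
t: 6.87
tcp_pos: [0.4931, 0.1492, 0.244]
ee_rot: [[0.4, 0.916, -0.001], [0.916, -0.4, -0.0], [-0.0, -0.001, -1.0]]
contact_force: [-0.4, 1.0, -5.8]
opening: 0.0159
finger_force: 58.7
t 6.8667 pos [0.4931 0.1492 0.244 ] a 66.4 shift mm [ 135.4 -106.8   50. ] turn -0.0052 open 0.0159 F [-0.4  1.  -5.8] 58.7
```

```bash
python3 -m jog '[1,14,-11,0,0,1,14,-11,0,0,1,14,-11,0,0,1,14,-11,0,0,1,14,-11,0,0,1,14,-11,0,0,1,14,-11,0,0,1,14,-11,0,0,1,12,-10,0,0,1,8,-6,0,0,1,3,-3,0,0,1,0,0,0,0,1,0,0,0,0]'
python3 -m jog '[1,0,0,6,0,1,0,0,10,0,1,0,0,12,0,1,0,0,12,0,1,0,0,12,0,1,0,0,12,0,1,0,0,8,0,1,0,0,6,0,1,0,0,4,0,1,0,0,0,0,1,0,0,0,0]'
python3 d.py .4495 .316 .141 66.7; python3 - <<'E'
from h import *
a=snap('side')['pixels'][100:250,140:340]
cv2.imwrite('pics/low.png',cv2.resize(a,None,fx=4,fy=4)[...,::-1])
E
```

```text
t: 7.95
tcp_pos: [0.4501, 0.3136, 0.2441]
ee_rot: [[0.401, 0.916, -0.0], [0.916, -0.401, -0.001], [-0.001, 0.0, -1.0]]
contact_force: [1.4, -0.4, -6.9]
opening: 0.0162
finger_force: 58.7
t: 8.87
tcp_pos: [0.4502, 0.3146, 0.1624]
ee_rot: [[0.401, 0.916, 0.0], [0.916, -0.401, 0.0], [0.0, 0.0, -1.0]]
contact_force: [-0.7, -0.1, -5.0]
opening: 0.0162
finger_force: 58.7
t 8.8667 pos [0.4502 0.3146 0.1624] a 66.39 shift mm [ 1.  -1.2 21.4] turn -0.0054 open 0.0162 F [-0.7 -0.1 -5. ] 58.7
```

View pics/low.png

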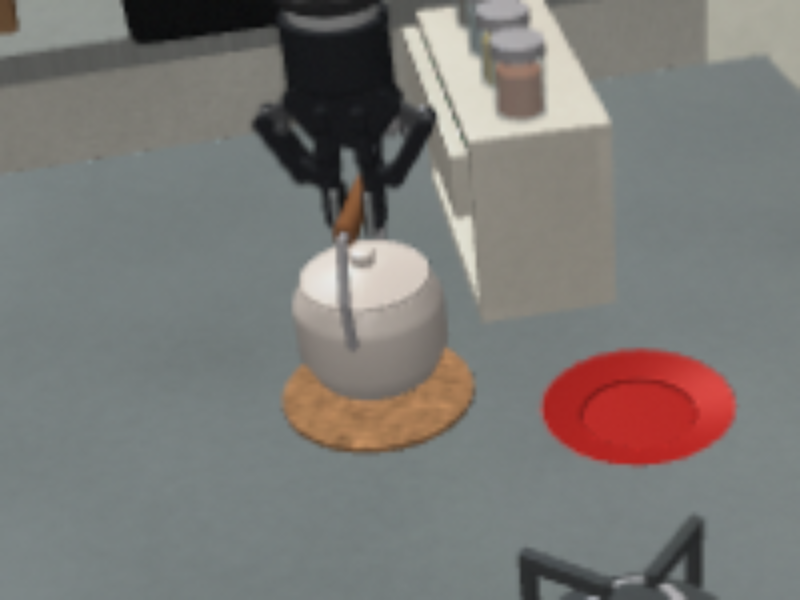

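The pot (foot near 370,390 in the crop) hangs level above the mat, which is centred near (380,395). I'll lower it slowly.

```bash
python3 -m jog '[1,1,-1,4,0,1,0,0,4,0,1,0,0,3,0,1,0,0,3,0,1,0,0,2,0,1,0,0,1.5,0,1,0,0,1,0,1,0,0,0,0,1,0,0,0,0]'
python3 -m jog '[1,0,0,0.7,0,1,0,0,0.7,0,1,0,0,0,0,1,0,0,0,0]'
```

```text
t: 9.67
tcp_pos: [0.4495, 0.3159, 0.1438]
ee_rot: [[0.401, 0.916, 0.0], [0.916, -0.401, 0.0], [0.0, 0.0, -1.0]]
contact_force: [0.3, 0.3, -6.6]
opening: 0.0161
finger_force: 58.8
t: 10.0
tcp_pos: [0.4494, 0.3158, 0.1424]
ee_rot: [[0.4, 0.916, -0.0], [0.916, -0.4, 0.0], [0.0, -0.0, -1.0]]
contact_force: [0.1, -0.1, -5.8]
opening: 0.0159
finger_force: 58.8
```

```bash
python3 -m jog '[1,0,0,0.6,0,1,0,0,0.6,0,1,0,0,0,0,1,0,0,0,0]'; python3 -m jog '[1,0,0,0.5,0,1,0,0,0.3,0,1,0,0,0,0,1,0,0,0,0]'
```

```text
t: 10.33
tcp_pos: [0.4494, 0.3158, 0.1411]
ee_rot: [[0.401, 0.916, -0.0], [0.916, -0.401, -0.0], [-0.0, -0.0, -1.0]]
contact_force: [0.8, -0.3, -6.9]
opening: 0.0162
finger_force: 58.8
t: 10.67
tcp_pos: [0.45, 0.316, 0.1408]
ee_rot: [[0.401, 0.916, 0.001], [0.916, -0.401, 0.001], [0.001, 0.001, -1.0]]
contact_force: [0.9, 0.1, -1.9]
opening: 0.0161
finger_force: 59.2
```

It's on the mat, so I release and retreat upward.

```bash
python3 -m jog '[1,0,0,0.3,0,1,0,0,0,0,-1,0,0,0,0,-1,0,0,0,0,-1,0,0,0,0,-1,0,0,0,0,-1,0,0,0,0,-1,0,0,0,0,-1,0,0,0,0,-1,0,0,0,0,-1,0,0,0,0,-1,0,0,0,0]'
python3 -m jog '[-1,0,0,-6,0,-1,0,0,-12,0,-1,0,0,-18,0,-1,0,0,-18,0,-1,0,0,-18,0,-1,0,0,-18,0,-1,0,0,-18,0,-1,0,0,-18,0,-1,0,0,-18,0,-1,0,0,0,0]'
python3 - <<'E'
from h import *
c=snap('side');cv2.imwrite('pics/rel.png',cv2.resize(c['pixels'][100:250,140:340],None,fx=4,fy=4)[...,::-1])
E
python3 d.py .536 -.330 .29 91.3
```

```text
t: 11.67
tcp_pos: [0.4494, 0.3158, 0.1401]
ee_rot: [[0.4, 0.916, -0.0], [0.916, -0.4, 0.0], [0.0, -0.0, -1.0]]
contact_force: [-0.4, 0.1, -0.1]
opening: 0.0859
finger_force: 0.0
t: 12.5
tcp_pos: [0.4513, 0.3166, 0.2888]
ee_rot: [[0.401, 0.916, 0.005], [0.916, -0.401, 0.005], [0.007, 0.002, -1.0]]
contact_force: [-0.2, 0.3, 0.7]
opening: 0.0855
finger_force: 0.0
t 12.55 pos [0.4506 0.3163 0.2869] a 66.37 shift mm [-557.9  337.3   -5.2] turn -0.4351 open 0.0854 F [-0.3  0.2 -0.5] 0.0
```

View pics/rel.png

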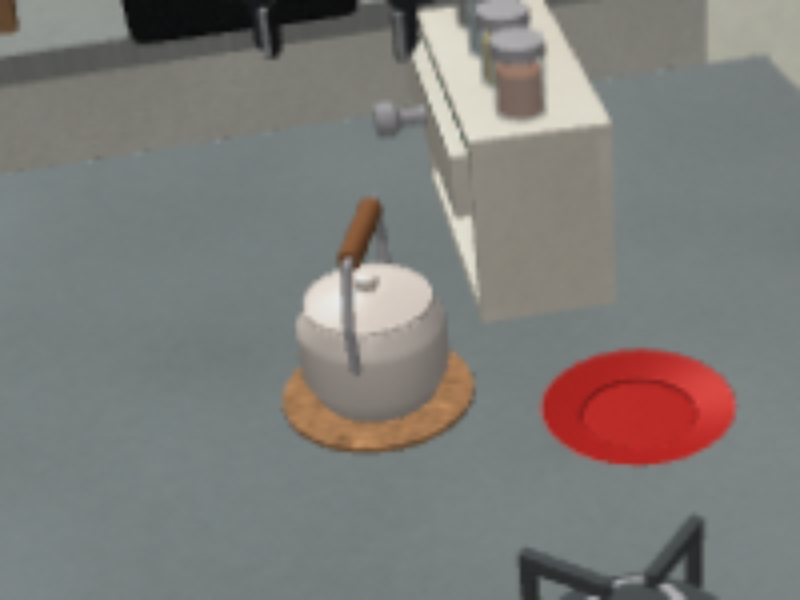

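The pot stands upright on the mat, released. Next is the lever.

```bash
python3 -m jog '[-1,-28,16.9,0,0,-1,-28,16.9,0,0,-1,-28,16.9,0,0,-1,-28,16.9,0,0,-1,-28,16.9,0,0,-1,-28,16.9,0,0,-1,-28,16.9,0,0,-1,-28,16.9,0,0,-1,-28,16.9,0,0,-1,-28,16.9,0,0,-1,-28,16.9,0,0,-1,-28,16.9,0,0,-1,-28,16.9,0,0,-1,-28,16.9,0,0,-1,-28,16.9,0,0,-1,-28,16.9,0,0,-1,-28,16.9,0,0,-1,-28,16.9,0,0,-1,-28,16.9,0,0,-1,-28,16.9,0,0]'
python3 -m jog '[-1,0,0,0,-0.109,-1,0,0,0,-0.109,-1,0,0,0,-0.109,-1,0,0,0,-0.108,-1,0,0,0,0,-1,0,0,0,0]'
python3 d.py .537 -.330 .089 91.3
```

```text
t: 14.22
tcp_pos: [0.5345, -0.3339, 0.2834]
ee_rot: [[0.4, 0.916, -0.001], [0.916, -0.4, 0.001], [0.0, -0.001, -1.0]]
contact_force: [0.7, 0.5, 0.7]
opening: 0.0854
finger_force: 0.0
t: 14.72
tcp_pos: [0.5345, -0.3326, 0.2838]
ee_rot: [[-0.02, 1.0, -0.001], [1.0, 0.02, 0.001], [0.001, -0.001, -1.0]]
contact_force: [-0.1, -0.5, -0.5]
opening: 0.0853
finger_force: 0.0
t 14.7167 pos [ 0.5345 -0.3326  0.2838] a 91.12 shift mm [  2.4   2.7 194.8] turn -0.0032 open 0.0853 F [-0.1 -0.5 -0.5] 0.0
```

```bash
python3 -m jog '[-1,2.4,2.7,16,0,-1,0,0,20,0,-1,0,0,20,0,-1,0,0,20,0,-1,0,0,20,0,-1,0,0,20,0,-1,0,0,20,0,-1,0,0,20,0,-1,0,0,16,0,-1,0,0,12,0,-1,0,0,7,0,-1,0,0,4,0,-1,0,0,0,0,-1,0,0,0,0]'
python3 -m jog '[1,0,0,0,0,1,0,0,0,0,1,0,0,0,0,1,0,0,0,0,1,0,0,0,0,1,0,0,0,0,1,0,0,0,0,1,0,0,0,0,1,0,0,0,0,1,0,0,0,0]'
python3 d.py .537 -.330 .089 91.3
```

```text
t: 15.88
tcp_pos: [0.5379, -0.3305, 0.0897]
ee_rot: [[-0.022, 1.0, 0.001], [1.0, 0.022, -0.001], [-0.001, 0.001, -1.0]]
contact_force: [-0.1, -1.3, 0.9]
opening: 0.0855
finger_force: 0.0
t: 16.72
tcp_pos: [0.5387, -0.3303, 0.0896]
ee_rot: [[-0.023, 1.0, 0.002], [1.0, 0.023, -0.001], [-0.001, 0.002, -1.0]]
contact_force: [4.7, 1.1, 4.0]
opening: 0.0208
finger_force: 59.2
t 16.7167 pos [ 0.5387 -0.3303  0.0896] a 91.32 shift mm [ 0.4 -1.7  0.6] turn 0.0004 open 0.0208 F [4.7 1.1 4. ] 59.2
```

```bash
python3 -m jog '[1,0,2.3,0,-0.025,1,0,4.6,0,-0.05,1,0,4.6,0,-0.05,1,0,4.6,0,-0.05,1,0,4.6,0,-0.05,1,0,4.6,0,-0.05,1,0,0,0,0]'
python3 -m jog '[1,0,4.6,0,-0.05,1,0,4.6,0,-0.05,1,0,4.6,0,-0.05,1,0,4.6,0,-0.05,1,0,4.6,0,-0.05,1,0,4.6,0,-0.05,1,0,0,0,0,1,0,0,0,0]'
```

```text
t: 17.3
tcp_pos: [0.5642, -0.3268, 0.0897]
ee_rot: [[-0.297, 0.955, 0.002], [0.955, 0.297, -0.001], [-0.001, 0.002, -1.0]]
contact_force: [6.3, 0.3, 3.7]
opening: 0.0208
finger_force: 58.0
t: 17.97
tcp_pos: [0.5891, -0.3156, 0.0897]
ee_rot: [[-0.563, 0.826, 0.003], [0.826, 0.563, -0.001], [-0.002, 0.002, -1.0]]
contact_force: [6.0, 0.2, 3.8]
opening: 0.0209
finger_force: 58.0
```

```bash
python3 -m jog '[1,0,4.3,0,-0.047,1,0,4.3,0,-0.047,1,0,4,0,-0.043,1,0,3,0,-0.033,1,0,0,0,0,1,0,0,0,0,1,0,0,0,0]'
python3 d.py .537 -.330 .089 134
python3 -m jog '[-1,0,0,0,0,-1,0,0,0,0,-1,0,0,0,0,-1,0,0,0,0,-1,0,0,0,0,-1,0,0,0,0,-1,0,0,0,0,-1,0,0,0,0,-1,0,0,-6,0,-1,0,0,-16,0,-1,0,0,-20,0,-1,0,0,-20,0,-1,0,0,-20,0,-1,0,0,-20,0,-1,0,0,-20,0]'
python3 -m jog '[-1,-30,0,-10,0,-1,30,-30,0,0,-1,30,-30,0,0,-1,30,-30,0,0,-1,30,-30,0,0,-1,30,-30,0,0,-1,30,-30,0,0,-1,30,-30,0,0,-1,0,0,0,0,-1,0,0,0,0]'
python3 - <<'E'
from h import *
c=snap('top');cv2.imwrite('pics/after.png',cv2.resize(c['pixels'][180:280,400:520],None,fx=6,fy=6,interpolation=2)[...,::-1]);
d=snap('side')
E
```

```text
t: 18.55
tcp_pos: [0.6013, -0.306, 0.0897]
ee_rot: [[-0.695, 0.719, 0.003], [0.719, 0.695, -0.001], [-0.003, 0.001, -1.0]]
contact_force: [6.9, -0.5, 3.4]
opening: 0.0212
finger_force: 58.1
t 18.55 pos [ 0.6013 -0.306   0.0897] a 134.02 shift mm [ 27.5 -63.    0.5] turn 0.0004 open 0.0212 F [ 6.9 -0.5  3.4] 58.1
t: 19.8
tcp_pos: [0.5998, -0.306, 0.2126]
ee_rot: [[-0.695, 0.719, 0.0], [0.719, 0.695, -0.0], [-0.0, 0.0, -1.0]]
contact_force: [0.4, -0.6, -0.4]
opening: 0.0852
finger_force: 0.0
t: 20.63
tcp_pos: [0.327, -0.3226, 0.2217]
ee_rot: [[-0.692, 0.722, 0.002], [0.722, 0.692, 0.001], [-0.0, 0.002, -1.0]]
contact_force: [1.1, -0.4, 0.5]
opening: 0.0855
finger_force: 0.0
```

View pics/after.png

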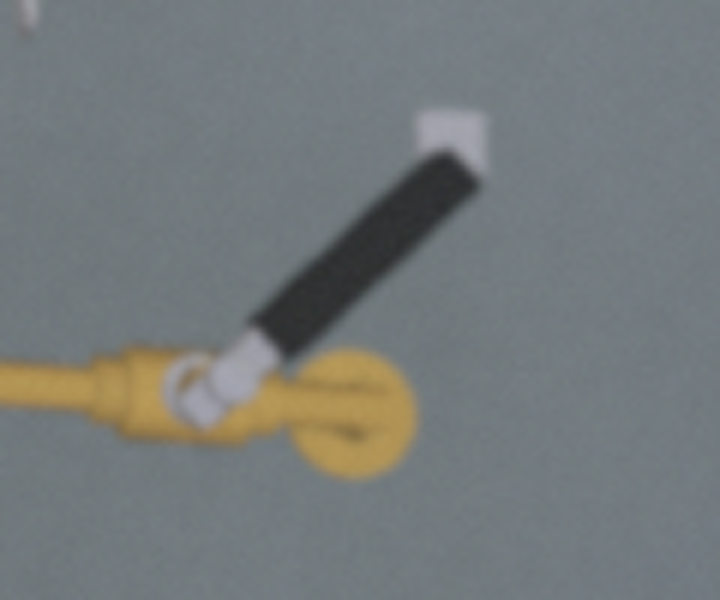

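```bash
cp pics/top.npz pics/top2.npz; python3 - <<'E'
from h import *
c=load('top');X=cloud(c);p=c['pixels'].astype(int);v,u=np.mgrid[:400,:640]
s=p.sum(2);m=(u>438)&(u<484)&(v>200)&(v<243)&(s<240)
uv=np.argwhere(m)[:,::-1]
Q=np.array([ray_z(c,a,b,.105)[:2] for a,b in uv])
def ang(Q):
    e,w=np.linalg.eigh(np.cov(Q.T));d=w[:,1];return np.degrees(np.arctan(d[1]/d[0])),Q.mean(0)
print('lever',len(Q),ang(Q))
m2=(u>400)&(u<520)&(p[...,0]-p[...,2]>-20)&(s>400)
# pointer: diamond (grey bright) outline points, now
for w in [(465,485,194,204)]:
    k=(u>=w[0])&(u<=w[1])&(v>=w[2])&(v<=w[3])&(s>420);a=np.argwhere(k)[:,::-1]
    print('diamond vis',a.min(0),a.max(0),ray_z(c,a[:,0].max()+.0,a[:,1].min()+.0,.058))
i=[ray_z(c,x,y,.058)[:2] for x,y in((300+690/4,180+112/4),(300+560/4,180+232/4))];d=i[0]-i[1];print('stem',np.degrees(np.arctan2(*d[::-1])))
E
git --version >/dev/null; python3 - <<'E'
import sys;sys.path.insert(0,'.')
from h import *
# joint closeness: hub from lever line
c=load('side');cv2.imwrite('pics/side2.png',cv2.resize(c['pixels'][140:400,150:470],None,fx=2.3,fy=2.3,interpolation=2)[...,::-1])
E
```

```text
lever 408 (np.float64(-47.49430608666137), array([ 0.5854854, -0.2897722]))
diamond vis [469 198] [480 204] [ 0.65051874 -0.35332566  0.058     ]
stem -47.208535621332295bash: git: command not found
```

View pics/side2.png

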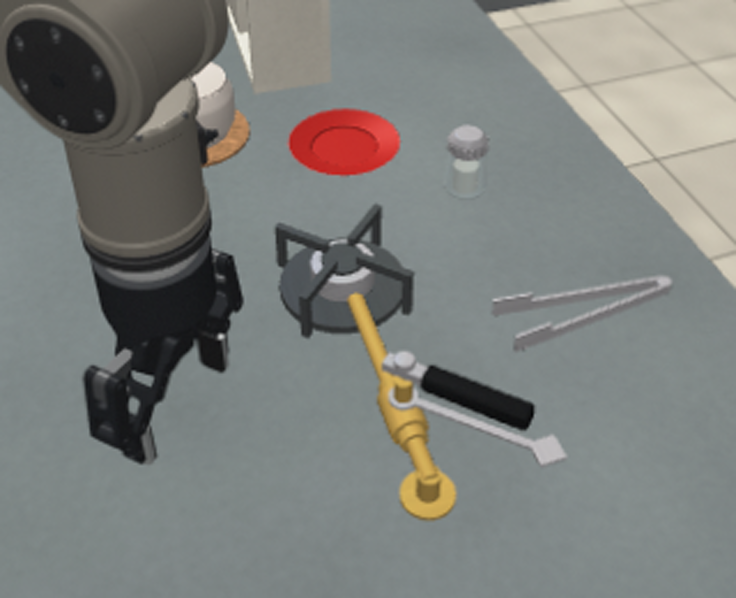

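The lever lies directly over the pointer: in the crop the lever runs (400,360)→(530,412) and the pointer (415,400)→(565,455). Their measured directions are -47.5° and -47.2°. The plate, shaker and tongs look untouched, and the gripper is clear, so I hand the job in.

```bash
python3 -c "
from station import arm
print(arm.sign_off())"
```

```text
the job is handed in; nothing more can be done
None
```

I handed the job in at about 21 s of the 64 s allowed: the pot stands released on the cork mat, and the lever is over the pointer to within about 1.5° by the camera. The plate, shaker and tongs look undisturbed. The sign-off returned no verdict.

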